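# Fit the cage beater into the cordless hand whisk

### The job

Fit the cage beater (the attachment with four flat loops) to the cordless hand whisk that stands in its charging dock with the socket up. Lift it out of the rack, lower its shank gently into the socket and, never forcing it, turn it until you feel its flat end drop into the drive; then press it straight down past the side spring until the spring snaps into the groove and the collar sits flush on the neck, and let go. Leave the other attachments in the rack and everything else where it stands.

Things in the scene. Friction and masses are not known exactly. Their poses are not given: they have to be found in the camera images.
- cage_beater: Attachment to fit: steel cage beater, 90 g, four flat upright strips in a cross meeting in a crown 88 mm above the origin. Origin: centre of the underside of its collar (30 mm wide, 6 mm thick); z along its axis to the crown; strips at +x, +y, -x, -y. Starts upright in a rack well, collar on the rack's top, shank with 1 mm play in the well: lift straight up 40 mm to clear.
- beater_grip (a point): Where to grip the beater: on its axis 52 mm above its origin, axes as the beater's. The strips (7 mm wide, 1.8 mm thick) run straight and parallel to the axis from 17 mm below to 18 mm above this point, 46 mm over facing strips. Close along x or y onto two facing strips, never between strips. Crown 36 mm above this point.
- beater_tip (a point): Lower end of the beater's shank, 34 mm below the collar. From the tip up: a flat drive tang, 11.8 mm along the beater's x by 6 mm along its y, to 18.5 mm; a cone opening from 13 to 18 mm wide at 22.5 mm; round, 18 mm wide, up to the collar, with a locking groove 13 mm wide centred 27.5 mm above the tip.
- dough_hook: Dough hook: a thick steel rod wound as a corkscrew 35 mm wide, on the same collar and shank, 88 mm tall above the collar. Stands in another well; leave it there. Origin: centre of its collar's underside.
- paddle: Flat paddle: leaf-shaped steel frame 50 mm wide (along its y), 6 mm thick, on the same collar and shank, 86 mm tall above the collar. Stands in another well; leave it there. Origin: centre of its collar's underside.
- rack: Fixed wooden block, 66 (x) by 214 (y) by 48 mm tall, with three wells 20 mm wide, 40 mm deep, in a row at y = -72, 0 and 72 mm; which attachment stands in which well varies. Origin: centre of the underside, z up. Close the fingers across the row, roughly along x: the beater's own x is within 0.35 rad of it.
- whisk_unit: Cordless hand whisk, upright in its round charging dock (120 mm wide), fixed. Black shell 59 mm wide; on top a steel neck 42 mm wide with the socket, open upwards, 150 mm above the worktop. Origin: centre of the dock's underside, z up. The release button stands out of the neck to its -x, 27 mm from the axis.
- socket_mouth (a point): Centre of the socket's mouth on the flat top of the neck, 150 mm above the worktop, axes as whisk_unit. The collar's underside (beater origin) must end on this point. Below it a round throat 19.4 mm wide and 16 mm deep, then the drive.
- drive_face (a point): Top of the drive, 16 mm below socket_mouth: a spindle with a slot 13.4 by 7.6 mm for the tang. The slot's angle is NOT measured: the motor stops it anywhere within 60 degrees of whisk_unit's x line, with 0.08 N m drag. The tang drops in only within about 8 degrees of the slot (either way round), else it stands on this face. Try lightly (about 5 N), lift, turn, try again.
- release_button (a joint): Side spring plunger (m; 0 at rest, grows outwards, to 0.005). Its nose (6 mm wide) reaches into the throat 7 mm below the mouth, to 6.6 mm from the axis; the tail is the release button. Spring: 4 N at rest, plus 1.2 N a mm. The shank's cone pushes it out about 2 mm as the collar comes within 9 mm of the neck (about 10 N down); it snaps back into the groove (below 0.001) as the collar lands.
- bowl: White bowl, 150 mm wide, 67 mm tall. Bystander. Origin: centre of its underside.
- egg_cup: Small blue egg cup, 47 mm wide, 58 mm tall. Bystander. Origin: centre of its underside.
- mug: Pale mug with handle, 94 mm tall. Bystander. Origin: centre of its underside.
- squeeze_bottle: Squeeze bottle with a cap, 186 mm tall. Bystander. Origin: centre of its underside.
- teaspoon: Steel teaspoon lying flat, 130 mm long. Bystander. Origin: centre of its underside.
Mind the look-alikes: they are no part of the job. Leave any blue look-alike of the cage_beater alone.

How it is judged:
By the outcome, as a careful person would: the job done as asked, in the order asked, and still so for the second after the job is handed in, with the robot touching nothing.
It also fails if it takes over 64 s, if anything falls off the work surface, if the arm or the gripper's body presses on something with over 40 N, if the wrist force passes 120 N, or if a joint passes its speed limit or range.

### The arm

A 6-joint arm with a two-finger parallel gripper is mounted at the origin on a cart in front of the work surface, level with it; the furniture and walls round the work are solid. World frame = base frame: x ahead of the robot, y to its left, z up, the work surface at z = 0. Lengths are in m, angles in rad, forces in N, time in s.
With the tool pointing down it reaches from about 0.375 to 0.925 m from the base axis. Payload 5.7 kg.
Tool frame: the origin (TCP) lies midway between the tips of the shut fingers; the grasp point (between the pads) lies env.grasp_offset behind it (env.grasp_offset is the distance from the TCP to the grasp point, in m); z points along the fingers, y is the line along which they close (so a half turn about z gives the same grasp; the last joint's range is limited). The gripper opens to 88 mm and grips with 3 to 60 N. Pads are 20 mm wide; open, the fingers measure 115 mm over their backs; the gripper's body (75 mm by 178 mm) begins 61 mm behind the grasp point.
Start: joints at [1.162, 0.359, 1.51, -0, 1.272, -0.115], TCP at [0.174, 0.574, 0.223] pointing down, gripper open.
Joint ranges: [-2.97, 2.97], [-1.01, 2.36], [0.21, 2.38], [-0.96, 4.11], [0.2, 2.71], [-2.98, 2.98]. Speed limits (rad/s): [2.39, 2.39, 3.14, 3.14, 3.14, 3.14].

### API

Orientations are given as a rotation vector (axis times angle).
In Python, from plant import env gives the robot as it stands. The module is installed in compiled form; this text tells all that it offers.
- The arm moves only by the shell command python3 -m pendant 'ROWS' [OPENING]. ROWS is JSON, a list that holds one entry, the list of rows, each a list of 6 numbers: the shift along the tool's x, y, z in mm, then the turn, a rotation vector about the tool's x, y, z in degrees. A call has 1 to 8 rows; each row shifts and turns the commanded pose from where the row before left it, along the tool's axes as they then stand; what a row does not reach is not made up. A row lasts 1/12 s, in which the tool goes at most 41.7 mm and 7.16 degrees, less where a joint would pass 70% of its speed; a pose out of reach is approached as far as the arm can. A call with a gripper value outside its range is refused whole. OPENING is the closure in counts, from 0 (fully open) to 255 (shut), set as the call begins (- or left out, the last holds). The fingers move at their own pace and stop on an object; the grip force is fixed at half the most. Time passes only in rows, so rows that do not move let the fingers close. It gives the time, the measured TCP pose, the force, the opening and the grip force at its end, in the units of the state.
- env.sense(): the state, without advancing time (a new reading comes with each control period).
- env.snapshot(name): name is "side" or "top" or "wrist"; returns the picture (420x560x3 uint8, red, green, blue); there is no depth.
- env.camera_model(name): a dict with "mtx" (3x3 intrinsics, pixels), "T" (4x4, takes a point from camera to world coordinates). Camera axes: x right, y down, z forward; pixel columns grow to the right and rows downward; lengths in m; the calibration is good to about 2 mm. The wrist camera is an equidistant fisheye: a pixel r from the principal point sees the ray r / f radians off the axis. A picture is of the moment at which its call begins: read the wrist's pose just before it. camera_model takes no time and is no camera call; for the wrist camera it gives the pose at the moment of the call.
- env.finish_job(): hands the job in; it is judged then, once.
The state is a dict: "time_s": time; "joint_positions": joint angles; "qd": joint speeds; "effort": joint torques, N m; "tcp_pos": TCP position; "ee_rot": TCP orientation; "ft_force": force on the tool from outside, world axes, zero at the start; "moment": the same for the moment, N m; "gripper_width": opening from 0.0 (shut) to 1.0 (fully open); "finger_force": force on a finger pad.
Only numpy, scipy, OpenCV 4.12 (cv2) and the standard library are available. Lean on these libraries where they do the work, as an engineer would, in place of code of your own. Each camera call takes 0.05 s, during which the arm holds its last target. There are 200 camera calls.

## Working session

There is one attempt and no reset: what is moved stays moved. The work goes in short steps, Python scripts to look and compute and a shell command to move; the robot and the scene stay as the last step left them, time stands still between calls to the robot, and variables do not carry over. Pictures are saved under pics/ and viewed, at most 10 in all, crops included, and the job is handed in when it is done.

```bash
mkdir -p pics; cat > h.py <<'E'
import numpy as np, cv2
from scipy.spatial.transform import Rotation as R
from plant import env
def cam(n):
    m=env.camera_model(n); return np.array(m["mtx"]),np.array(m["T"])
def snap(n,f):
    c=cam(n); im=env.snapshot(n); cv2.imwrite(f,cv2.cvtColor(im,cv2.COLOR_RGB2BGR)); return im,c
def ray(n,c,u,v):
    K,T=c; a=np.array([(u-K[0,2])/K[0,0],(v-K[1,2])/K[1,1]])
    if n=="wrist":
        r=np.hypot(*a); d=np.array([*(a/max(r,1e-9)*np.sin(r)),np.cos(r)])
    else: d=np.array([*a,1.])
    return T[:3,3],T[:3,:3]@(d/np.linalg.norm(d))
def onz(n,c,u,v,z):
    o,d=ray(n,c,u,v); return o+d*(z-o[2])/d[2]
def tri(*rs):
    A=0;b=0
    for o,d in rs:
        P=np.eye(3)-np.outer(d,d);A=A+P;b=b+P@o
    p=np.linalg.solve(A,b); return p,[np.linalg.norm((np.eye(3)-np.outer(d,d))@(p-o)) for o,d in rs]
E
python3 - <<'E'
from h import *
a,c=snap("side","pics/side.png");b,d=snap("top","pics/top.png");w,e=snap("wrist","pics/wrist.png")
for x in (c,d,e): print(np.round(x[0],1).tolist(),np.round(x[1],3).tolist())
s=env.sense();print(s,env.grasp_offset)
E
```

```text
[[451.0, 0.0, 277.4], [0.0, 451.0, 204.1], [0.0, 0.0, 1.0]] [[-1.0, 0.011, 0.02, 0.446], [-0.012, 0.484, -0.875, 1.245], [-0.02, -0.875, -0.484, 0.836], [0.0, 0.0, 0.0, 1.0]]
[[434.3, 0.0, 278.7], [0.0, 434.3, 200.7], [0.0, 0.0, 1.0]] [[0.014, -0.997, 0.081, 0.37], [-1.0, -0.015, -0.015, -0.039], [0.016, -0.081, -0.997, 1.356], [0.0, 0.0, 0.0, 1.0]]
[[325.2, 0.0, 280.0], [0.0, 325.2, 204.5], [0.0, 0.0, 1.0]] [[0.288, 0.926, 0.243, 0.107], [0.958, -0.278, -0.075, 0.595], [-0.002, 0.254, -0.967, 0.384], [0.0, 0.0, 0.0, 1.0]]
{'time_s': 0.15, 'joint_positions': array([ 1.16192598e+00,  3.59356371e-01,  1.51115944e+00,  7.31416355e-07,
        1.27250252e+00, -1.15094019e-01]), 'qd': array([-0.00046427, -0.00200345, -0.00374307,  0.00227171, -0.00049684,
       -0.00075323]), 'effort': array([ 6.93817547e-04, -5.15760326e+01, -2.71007556e+01,  6.74590864e-02,
        3.06605408e-02, -3.36495623e-05]), 'tcp_pos': array([0.17353608, 0.57381118, 0.22200197]), 'ee_rot': array([-4.59751216e-01, -3.10739512e+00,  2.16248638e-03]), 'ft_force': array([0.66178185, 0.28002592, 0.09839045]), 'moment': array([-0.03305285, -0.03152715, -0.0184692 ]), 'finger_force': 0.0, 'gripper_width': 0.9997426256014512} 0.0187
```

View pics/side.png

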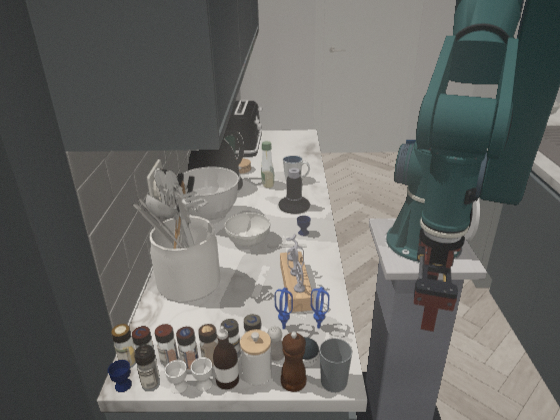

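View pics/top.png

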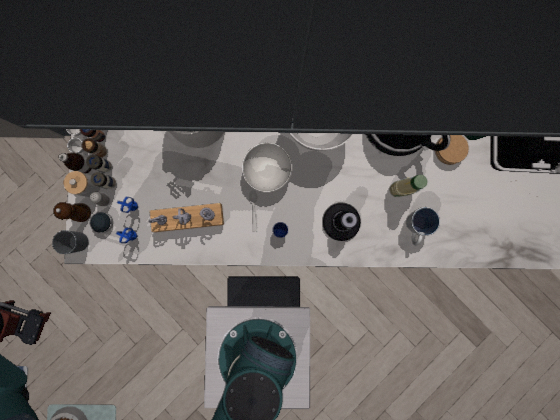

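The top view shows the rack at about (186,217), with attachments at (158,220), (184,217) and (209,214). The whisk is at (343,221), and blue look-alikes are at (128,204) and (128,236). Next I'll crop the rack from both views.

```bash
python3 - <<'E'
from h import *
t=cv2.imread("pics/top.png");s=cv2.imread("pics/side.png")
A=cv2.resize(t[190:245,140:235],(760,440)[:2],interpolation=cv2.INTER_CUBIC)[:, :]
A=cv2.resize(t[195:240,140:235],None,fx=4.2,fy=6.5*4.2/6.5,interpolation=cv2.INTER_CUBIC)
B=cv2.resize(t[195:250,315:370],None,fx=5,fy=5,interpolation=cv2.INTER_CUBIC)
C=cv2.resize(s[225:325,265:335],None,fx=5,fy=5,interpolation=cv2.INTER_CUBIC)
D=cv2.resize(s[155:215,270:320],None,fx=4,fy=4,interpolation=cv2.INTER_CUBIC)
o=np.zeros((600,800,3),np.uint8)
for im,x,y in((A,0,0),(B,0,200),(C,400,0),(D,400,0)):
    pass
o[:A.shape[0],:A.shape[1]]=A;o[200:475,:275]=B;o[:500,420:770]=C
o=np.clip(o.astype(float)*1.4,0,255).astype(np.uint8)
cv2.imwrite("pics/crop.png",o)
c=cam("top");d=cam("side")
for n,u,v,z in(("rackL",186,217,.048),("a",158,220,.1),("b",184,217,.1),("c",209,214,.1),("whisk",348,219,.15),("bowl",268,168,.05),("egg",280,230,.05),("mug",425,220,.09),("bot",405,186,.1)):
    print(n,onz("top",c,u,v,z).round(3))
for n,u,v,z in(("a",299,285,.054),("b",297,265,.1),("c",292,245,.1),("whisk",294,173,.15)):
    print(n,onz("side",d,u,v,z).round(3))
E
```

```text
rackL [0.423 0.219 0.048]
a [0.411 0.289 0.1  ]
b [0.421 0.215 0.1  ]
c [0.431 0.143 0.1  ]
whisk [ 0.42  -0.251  0.15 ]
bowl [ 0.575 -0.025  0.05 ]
egg [ 0.388 -0.064  0.05 ]
mug [ 0.423 -0.487  0.09 ]
bot [ 0.521 -0.427  0.1  ]
a [0.415 0.285 0.054]
b [0.419 0.257 0.1  ]
c [0.431 0.161 0.1  ]
whisk [ 0.418 -0.223  0.15 ]
```

View pics/crop.png

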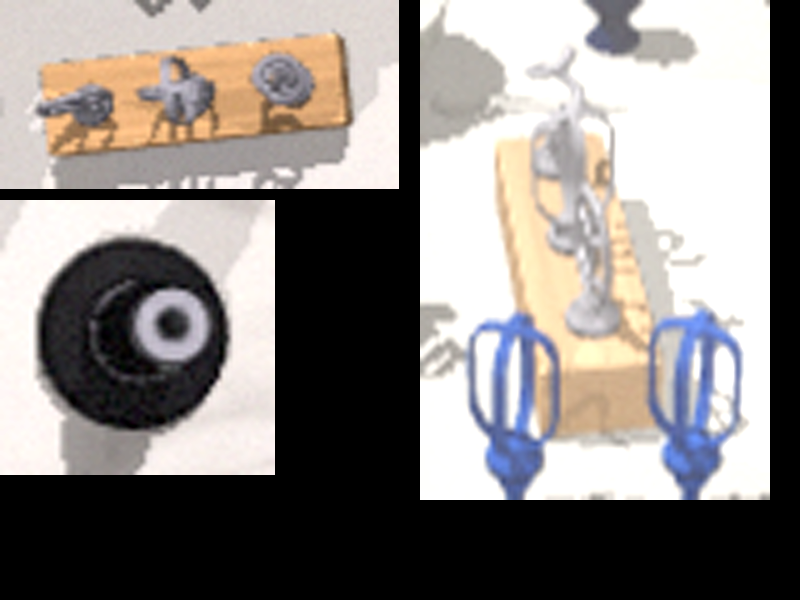

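View pics/wrist.png

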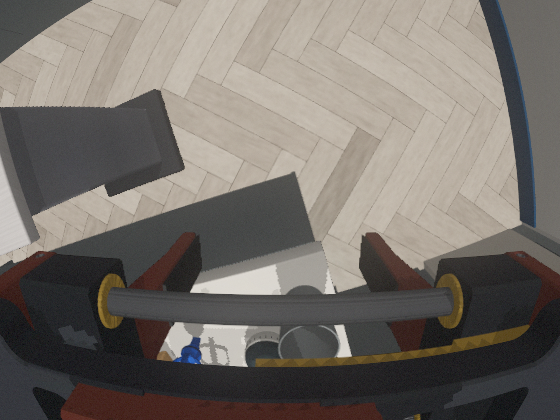

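The middle attachment, at (184,217) in the top view and about (290,265) in the side view, has crossed loops, so it's the steel cage beater. The other candidates are:
- **Paddle:** (158,220), flat.
- **Dough hook:** (209,214), coil.
- **Blue look-alikes:** (128,204) and (128,236).

The wrist view shows the counter edge, with the fingers clear at (190,240) and (370,240). I'll move the wrist over the rack.

```bash
cat >> h.py <<'E'
def to(p,yaw=None):
    "yaw: world angle of tool y; prints shift in present tool axes (mm), then turn about tool z (deg)"
    s=env.sense(); r=R.from_rotvec(s["ee_rot"]).as_matrix()
    y0=np.degrees(np.arctan2(r[1,1],r[0,1])); print("tcp",s["tcp_pos"].round(4),"yaw_y",y0.round(2),"tilt",np.degrees(np.arccos(-r[2,2])).round(2),"q",s["joint_positions"].round(2),"t",s["time_s"])
    if p is not None: print("shift",(1e3*r.T@(np.array(p)-s["tcp_pos"])).round(1))
    if yaw is not None: print("turn z",(-((yaw-y0+90)%180-90)).round(2))
E
python3 - <<'E'
from h import *
to([.42,.215,.26],8)
K,T=cam("wrist");s=env.sense();r=R.from_rotvec(s["ee_rot"]).as_matrix()
print((r.T@(T[:3,3]-s["tcp_pos"])).round(4),(r.T@T[:3,:3]).round(3))
E
```

```text
tcp [0.1735 0.5738 0.222 ] yaw_y 73.17 tilt 0.08 q [ 1.16  0.36  1.51  0.    1.27 -0.12] t 0.15
shift [-339.8 -272.1  -37.7]
turn z 65.17
[ 0.0702  0.0009 -0.1622] [[ 0.001 -0.967 -0.254]
 [ 1.     0.001  0.   ]
 [ 0.    -0.254  0.967]]
```

```bash
python3 -m pendant '[[[-28,-22.7,-3.2,0,0,0],[-28,-22.7,-3.2,0,0,0],[-28,-22.7,-3.2,0,0,0],[-28,-22.7,-3.2,0,0,0],[-28,-22.7,-3.2,0,0,0],[-28,-22.7,-3.2,0,0,0],[-28,-22.7,-3.2,0,0,0],[-28,-22.7,-3.2,0,0,0]]]' 0; python3 -m pendant '[[[-28,-22.7,-3.2,0,0,0],[-28,-22.7,-3.2,0,0,0],[-28,-22.7,-3,0,0,0],[-28,-22.7,-3,0,0,0],[0,0,0,0,0,6.5],[0,0,0,0,0,6.5],[0,0,0,0,0,6.5],[0,0,0,0,0,6.5]]]';python3 -m pendant '[[[0,0,0,0,0,6.5],[0,0,0,0,0,6.5],[0,0,0,0,0,6.5],[0,0,0,0,0,6.5],[0,0,0,0,0,6.5],[0,0,0,0,0,6.5],[0,0,0,0,0,0],[0,0,0,0,0,0]]]'
python3 - <<'E'
from h import *
to([.42,.215,.26],8)
im,c=snap("wrist","pics/w1.png");print(np.round(c[1],4).tolist())
E
```

```text
time_s: 0.82
tcp_pos: [0.336, 0.3339, 0.2483]
ee_rot: [-0.459, -3.108, 0.0]
ft_force: [1.4, 0.3, 0.3]
gripper_width: 1.001
finger_force: 0.0
time_s: 1.48
tcp_pos: [0.4165, 0.2157, 0.2604]
ee_rot: [-1.157, -2.92, 0.001]
ft_force: [0.6, 0.7, 0.1]
gripper_width: 1.0
finger_force: 0.0
time_s: 2.15
tcp_pos: [0.4163, 0.2162, 0.2605]
ee_rot: [-2.053, -2.377, 0.001]
ft_force: [0.5, -0.8, -0.4]
gripper_width: 1.001
finger_force: 0.0
tcp [0.4163 0.2162 0.2605] yaw_y 8.36 tilt 0.03 q [ 0.33  0.13  1.73 -0.    1.28  0.19] t 2.15
shift [-1.7  3.5  0.5]
turn z 0.36
[[0.9892, 0.1419, 0.0372, 0.4056], [0.1467, -0.9566, -0.2518, 0.2858], [-0.0001, 0.2545, -0.9671, 0.4227], [0.0, 0.0, 0.0, 1.0]]
```

View pics/w1.png

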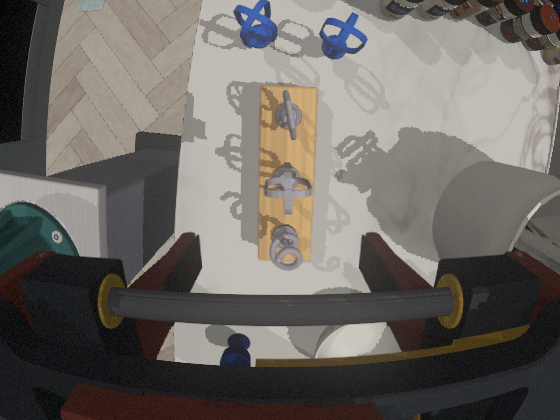

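The wrist view shows the paddle at (288,115), the cage beater at (288,188) and the hook at (287,248), all standing in the rack. I'll zoom in on the cage.

```bash
python3 - <<'E'
from h import *
t=cv2.imread("pics/w1.png")[155:223,245:335]
o=cv2.resize(t,(792,598),interpolation=cv2.INTER_CUBIC)
cv2.imwrite("pics/w1c.png",np.clip(o*1.3,0,255).astype(np.uint8))
c=cam("wrist")
for u,v,z in((288,188,.136),(288,188,.1),(260,88,.048),(316,88,.048),(259,259,.048),(312,259,.048),(283,228,.054)): print(u,v,onz("wrist",c,u,v,z).round(4))
E
```

```text
288 188 [0.4215 0.2274 0.136 ]
288 188 [0.4235 0.2201 0.1   ]
260 88 [0.3774 0.3202 0.048 ]
316 88 [0.4404 0.3299 0.048 ]
259 259 [0.4042 0.1141 0.048 ]
312 259 [0.4704 0.1238 0.048 ]
283 228 [0.4276 0.1616 0.054 ]
```

View pics/w1c.png

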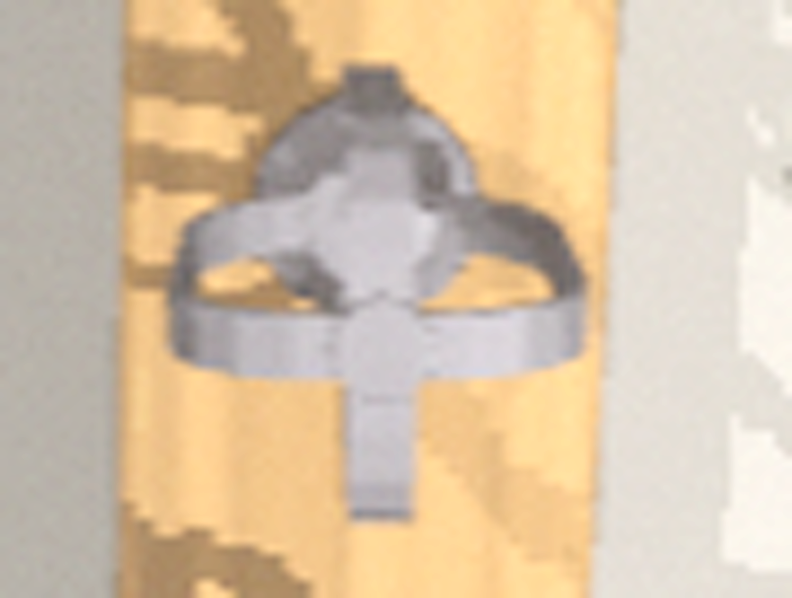

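```bash
python3 - <<'E'
from h import *
c=cam("wrist");t=cam("top");s=cam("side")
P=lambda x,y:(245+x/8.8,155+y/8.79)
cr=P(382,345)
print("crown tri",tri(ray("wrist",c,*cr),ray("top",t,182.6,216)))
print("crown",onz("wrist",c,*cr,.136).round(4),"collar",onz("wrist",c,*P(368,195),.054).round(4))
a=onz("wrist",c,*P(175,330),.122);b=onz("wrist",c,*P(583,324),.122);print(a.round(4),b.round(4),np.linalg.norm(a-b),np.degrees(np.arctan2(*(b-a)[[1,0]])))
a=onz("wrist",c,*P(374,70),.118);b=onz("wrist",c,*P(380,515),.118);print(a.round(4),b.round(4),np.linalg.norm(a-b),np.degrees(np.arctan2(*(b-a)[[1,0]])))
E
```

```text
crown tri (array([0.42372189, 0.2163013 , 0.11150472]), [np.float64(0.00045620982902207967), np.float64(0.00045620982902226117)])
crown [0.4227 0.2218 0.136 ] collar [0.4227 0.2231 0.054 ]
[0.4012 0.217  0.122 ] [0.4447 0.2242 0.122 ] 0.044021436942787096 9.346724324397378
[0.4183 0.2476 0.118 ] [0.4265 0.1986 0.118 ] 0.04967074310880345 -80.49350188944958
```

```bash
python3 - <<'E'
from h import *
to([.4227,.2223,.185],9.4)
E
```

```text
tcp [0.4163 0.2162 0.2605] yaw_y 8.37 tilt 0.02 q [ 0.33  0.13  1.73 -0.    1.28  0.19] t 2.2
shift [ 5.1  7.2 75.5]
turn z -1.03
```

```bash
python3 -m pendant '[[[2.5,3.6,25,0,0,-1],[2.6,3.6,25.5,0,0,0],[0,0,25,0,0,0],[0,0,0,0,0,0],[0,0,0,0,0,0]]]'
python3 - <<'E'
from h import *
to([.4227,.2223,.0813],9.4)
im,c=snap("wrist","pics/w2.png");np.save("c2",c[1])
t=cv2.imread("pics/w2.png")
print(onz("wrist",c,280,204,0))
cv2.imwrite("pics/w2c.png",cv2.resize(t[150:300,180:380],(800,600),interpolation=cv2.INTER_CUBIC))
E
```

```text
time_s: 2.62
tcp_pos: [0.4217, 0.222, 0.1844]
ee_rot: [-2.033, -2.392, 0.005]
ft_force: [-0.6, -0.8, 0.4]
gripper_width: 1.003
finger_force: 0.0
tcp [0.4217 0.222  0.1844] yaw_y 9.28 tilt 0.2 q [ 0.34  0.23  1.81 -0.    1.1   0.18] t 2.6167
shift [  0.2   1.4 103.1]
turn z -0.12
[0.42397079 0.20179144 0.        ]
```

View pics/w2c.png

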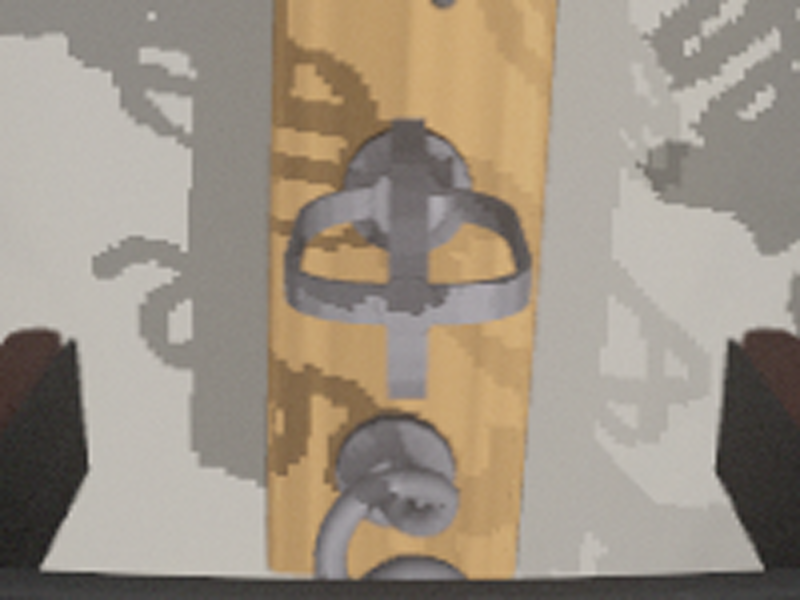

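The cage is centred between the fingers, with its crown at crop (408,297), which is pixel (282,224). I'll triangulate that against the first wrist view.

```bash
python3 - <<'E'
from h import *
K=cam("wrist")[0];c2=(K,np.load("c2.npy"))
T1=np.array([[0.9892,0.1419,0.0372,0.4056],[0.1467,-0.9566,-0.2518,0.2858],[-0.0001,0.2545,-0.9671,0.4227],[0,0,0,1]])
print(tri(ray("wrist",(K,T1),288.4,194.25),ray("wrist",c2,282,224.25)))
print("crown",onz("wrist",c2,282,224.25,.136),"collar",onz("wrist",c2,180+409/4,150+188/4,.054))
a=onz("wrist",c2,180+287/4,150+280/4,.118);b=onz("wrist",c2,180+530/4,150+278/4,.118);print(a,b,np.degrees(np.arctan2(*(b-a)[[1,0]])))
to([.4225,.2225,.0813])
E
```

```text
(array([0.42352775, 0.21761646, 0.11824908]), [np.float64(0.0003209155178805402), np.float64(0.00032091551788050537)])
crown [0.42227773 0.22316505 0.136     ] collar [0.42281153 0.22272217 0.054     ]
[0.4007178  0.21689183 0.118     ] [0.44493074 0.22459622 0.118     ] 9.884903762960148
tcp [0.4228 0.2224 0.1856] yaw_y 9.25 tilt 0.04 q [ 0.34  0.22  1.81 -0.    1.1   0.18] t 2.6667
shift [  0.2  -0.2 104.3]
```

Crown at 0.136 and collar at 0.054 lie on the same vertical axis in both views. The rack's width at z=0.048 measures 64–67 mm, against 66 given, so the heights hold. I'll descend and grip.

```bash
python3 -m pendant '[[[0,0,25,0,0,-0.4],[0,0,25,0,0,0],[0,0,25,0,0,0],[0,0,20,0,0,0],[0,0,9,0,0,0],[0,0,0,0,0,0],[0,0,0,0,0,0]]]'; python3 -m pendant '[[[0,0,0,0,0,0],[0,0,0,0,0,0],[0,0,0,0,0,0],[0,0,0,0,0,0],[0,0,0,0,0,0],[0,0,0,0,0,0],[0,0,0,0,0,0],[0,0,0,0,0,0]]]' 255; python3 -c "
from h import *
to([.4225,.2225,.0813]);print(env.sense()['gripper_width'])"
```

```text
time_s: 3.25
tcp_pos: [0.4237, 0.2227, 0.0822]
ee_rot: [2.028, 2.399, 0.002]
ft_force: [-0.3, -0.2, 0.6]
gripper_width: 1.0
finger_force: 0.0
time_s: 3.92
tcp_pos: [0.4228, 0.2224, 0.0812]
ee_rot: [2.028, 2.399, -0.0]
ft_force: [-0.1, 0.3, 3.1]
gripper_width: 0.52
finger_force: 30.0
tcp [0.4228 0.2224 0.0812] yaw_y 9.56 tilt 0.0 q [ 0.34  0.38  1.92 -0.    0.84  0.17] t 3.9167
shift [ 0.2 -0.3 -0.1]
0.5204262167392669
```

```bash
python3 -m pendant '[[[0,0,-5,0,0,0],[0,0,-10,0,0,0],[0,0,-15,0,0,0],[0,0,-20,0,0,0],[0,0,-25,0,0,0],[0,0,-30,0,0,0],[0,0,-35,0,0,0],[0,0,-35,0,0,0]]]'; python3 -m pendant '[[[0,0,-14,0,0,0],[0,0,0,0,0,0]]]'; python3 - <<'E'
from h import *
print(env.sense()["gripper_width"])
s=cv2.imread("pics/side.png")
im,c=snap("side","pics/side2.png")
im=cv2.imread("pics/side2.png")
o=np.zeros((600,800,3),np.uint8)
o[:480,:400]=cv2.resize(s[160:208,274:314],(400,480),interpolation=cv2.INTER_CUBIC)
o[:600,400:]=cv2.resize(im[180:330,250:350],(400,600),interpolation=cv2.INTER_CUBIC)
cv2.imwrite("pics/s2c.png",np.clip(o*1.4,0,255).astype(np.uint8))
c=cam("top");print(onz("top",c,349.4,220,.15))
to([.42,-.16,.265],9.5)
E
```

```text
time_s: 4.58
tcp_pos: [0.4218, 0.222, 0.2575]
ee_rot: [-2.028, -2.398, 0.002]
ft_force: [-0.1, 0.6, -0.6]
gripper_width: 0.519
finger_force: 30.0
time_s: 4.75
tcp_pos: [0.4251, 0.2232, 0.2742]
ee_rot: [2.026, 2.396, 0.01]
ft_force: [1.2, -0.6, -1.0]
gripper_width: 0.518
finger_force: 30.0
0.5182004376085733
[ 0.41717334 -0.25464279  0.15      ]
tcp [0.4237 0.2227 0.2717] yaw_y 9.57 tilt 0.21 q [ 0.34  0.13  1.69 -0.    1.31  0.17] t 4.8
shift [-376.8  -67.3    6.2]
turn z 0.07
```

View pics/s2c.png

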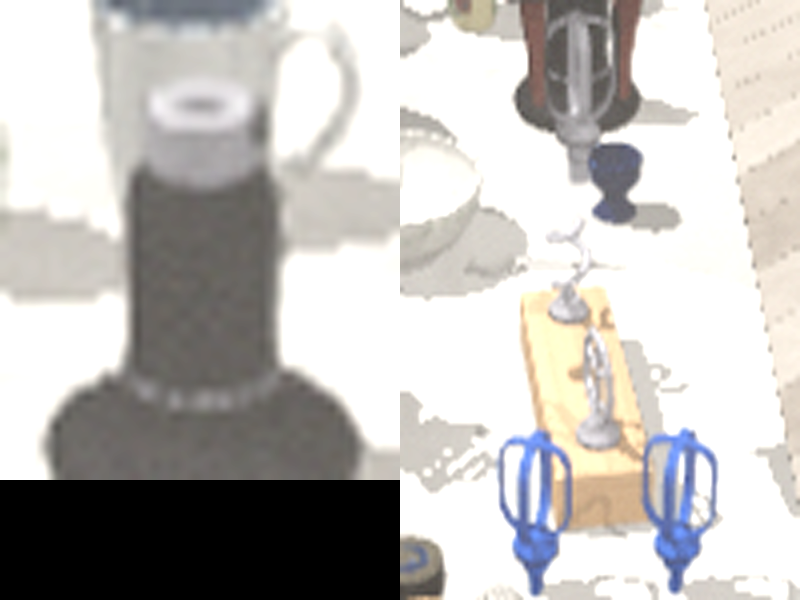

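The beater hangs upright in the grip, and the other two attachments are still in the rack. The neck mouth is at side pixel (294.2,170.4), with the button on its right (-x). I'll pass over the whisk so the wrist camera sees the socket.

```bash
python3 - <<'E'
from h import *
s=cam("side");t=cam("top")
print(tri(ray("side",s,294.2,170.4),ray("top",t,349.4,220)),onz("side",s,294.2,170.4,.15))
to([.42,-.32,.275],9.5)
E
```

```text
(array([ 0.41683416, -0.25542503,  0.14547982]), [np.float64(0.0005159245685737525), np.float64(0.0005159245685736662)]) [ 0.41651429 -0.24552253  0.15      ]
tcp [0.4237 0.2227 0.2717] yaw_y 9.57 tilt 0.21 q [ 0.34  0.13  1.69 -0.    1.31  0.17] t 4.8
shift [-534.5  -93.9   -3.9]
turn z 0.07
```

```bash
python3 -m pendant '[[[-20,-3.5,0,0,0,0],[-36,-6.3,-0.5,0,0,0],[-36,-6.3,-0.5,0,0,0],[-36,-6.3,-0.5,0,0,0],[-36,-6.3,-0.5,0,0,0],[-36,-6.3,-0.5,0,0,0],[-36,-6.3,-0.5,0,0,0],[-36,-6.3,-0.5,0,0,0]]]';python3 -m pendant '[[[-36,-6.3,0,0,0,0],[-36,-6.3,0,0,0,0],[-36,-6.3,0,0,0,0],[-36,-6.3,0,0,0,0],[-36,-6.3,0,0,0,0],[-36,-6.3,0,0,0,0],[-36,-6.3,0,0,0,0],[-10,-2,0,0,0,0]]]';python3 -m pendant '[[[0,0,0,0,0,0],[0,0,0,0,0,0],[0,0,0,0,0,0],[0,0,0,0,0,0]]]'
python3 - <<'E'
from h import *
to([.417,-.254,.275],9.5)
im,c=snap("wrist","pics/w3.png");np.save("c3",c[1])
E
```

```text
time_s: 5.47
tcp_pos: [0.4192, -0.055, 0.2716]
ee_rot: [-2.026, -2.396, 0.002]
ft_force: [0.3, -0.1, -0.8]
gripper_width: 0.518
finger_force: 30.0
time_s: 6.13
tcp_pos: [0.4182, -0.3242, 0.2712]
ee_rot: [-2.031, -2.395, 0.003]
ft_force: [1.6, -0.3, -1.6]
gripper_width: 0.517
finger_force: 30.0
time_s: 6.47
tcp_pos: [0.4188, -0.3179, 0.2731]
ee_rot: [-2.026, -2.399, -0.001]
ft_force: [0.3, 0.6, -0.7]
gripper_width: 0.518
finger_force: 30.0
tcp [ 0.4188 -0.3179  0.2731] yaw_y 9.64 tilt 0.11 q [-0.78  0.21  1.6   0.    1.34 -0.95] t 6.4667
shift [63.3  8.9 -1.8]
turn z 0.14
```

View pics/w3.png

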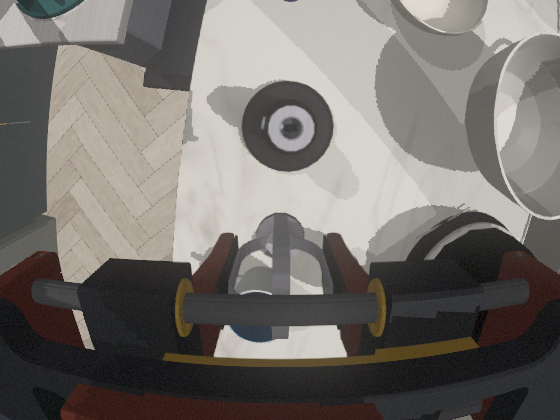

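The neck ring is at (291,128) on the black shell, the button at (264,123), and the held beater's collar at (281,228). I'll fit the ring and look inside the hole numerically.

```bash
python3 - <<'E'
from h import *
im=cv2.imread("pics/w3.png");g=cv2.cvtColor(im,cv2.COLOR_BGR2GRAY)
K=cam("wrist")[0];c=(K,np.load("c3.npy"));print(c[1][:3,3])
m=((g>110).astype(np.uint8)); m2=np.zeros_like(m);m2[95:165,250:330]=m[95:165,250:330]
n,l,st,ce=cv2.connectedComponentsWithStats(m2);
i=l[128,275] or l[128,308];print(st[i],g[128,265:320])
cs,h=cv2.findContours((l==i).astype(np.uint8),cv2.RETR_CCOMP,cv2.CHAIN_APPROX_NONE)
for k in cs:
    if len(k)>20:
        e=cv2.fitEllipse(k);print(len(k),e);
        q=onz("wrist",c,*e[0],.15);print(q,np.linalg.norm(onz("wrist",c,e[0][0]+e[1][0]/2,e[0][1],.15)-onz("wrist",c,e[0][0]-e[1][0]/2,e[0][1],.15)))
print(ray("wrist",c,*e[0]))
print("button",onz("wrist",c,264,123,.143), "collar", onz("wrist",c,281,228,.2))
print(g[115:142,277:305])
E
```

```text
[ 0.40670043 -0.24875962  0.43540202]
[ 268  105   47   46 1337] [ 63  66  76 129 176 174 176 171 174 176 175 174 176 168 156 153 146 124
  90  63  58  58  59  64  63  60  65  60  61  61  58  62  64  79  79  83
  94 133 145 177 175 173 173 174 177 177 176 177 164 104  70  66  71  79
  78]
130 ((290.7862854003906, 127.9321517944336), (45.071449279785156, 45.68107604980469), 93.63314819335938)
[ 0.41674426 -0.25278479  0.15      ] 0.03930114596368662
63 ((291.08953857421875, 127.9619140625), (21.43950080871582, 22.631990432739258), 24.853124618530273)
[ 0.41700876 -0.2527646   0.15      ] 0.01867353630572315
(array([ 0.40670043, -0.24875962,  0.43540202]), array([ 0.03609156, -0.01402224, -0.99925011]))
button [ 0.39271629 -0.25250628  0.143     ] collar [ 0.42082466 -0.32751721  0.2       ]
[[178 178 176 176 177 175 171 172 177 178 176 174 171 174 171 169 173 176
  179 182 182 178 179 179 181 180 178 178]
 [176 178 177 175 176 174 171 175 176 173 165 156 156 154 152 152 153 156
  168 176 179 179 178 181 179 180 180 179]
 [176 176 175 176 176 174 171 168 162 155 151 137 131 125 124 124
[... 2160 characters left out ...]
176 172 172 173 167 158 138 101  76  73  74  70  76  80  83  80  74  80
   81  88  99 114 133 151 172 176 175 171]
 [176 174 172 173 174 168 157 143 107  79  76  74  73  76  80  77  78  86
   97 108 125 137 154 172 177 176 174 173]
 [175 173 172 174 175 173 163 154 154 146 122  93  87  88  93  97 101 113
  118 136 140 155 172 177 176 175 173 170]
 [176 173 173 177 173 175 177 169 161 157 152 146 139 127 135 138 143 145
  143 157 160 172 176 177 176 175 174 170]
 [173 172 172 175 175 177 175 175 176 175 165 154 151 152 152 152 148 160
  171 178 179 178 178 179 176 173 173 171]
 [172 172 174 175 178 176 174 176 175 177 175 176 174 176 180 180 176 175
  177 177 179 178 176 178 177 175 173 172]]
```

The slot shows as a 14×8 px dark rectangle at (284–297, 124–131). It lies along image x, which is tool y and so the tang's own line. The mouth measures (0.417,-0.2528) at 0.15, with a hole width of 18.7 mm against 19.4 given. I'll move over it and go down gently.

```bash
python3 - <<'E'
from h import *
g=cv2.cvtColor(cv2.imread("pics/w3.png"),cv2.COLOR_BGR2GRAY).astype(float)
p=cv2.resize(g[122:134,282:300],None,fx=8,fy=8,interpolation=cv2.INTER_CUBIC)
m=(p<69.5).astype(np.uint8);n,l,st,ce=cv2.connectedComponentsWithStats(cv2.medianBlur(m*255,9));i=1+np.argmax(st[1:,4])
ys,xs=np.nonzero(l==i);print(st[i]/8,cv2.minAreaRect(np.c_[xs,ys].astype(np.float32)))
C=np.cov(xs,ys);w,v=np.linalg.eigh(C);print(np.degrees(np.arctan2(v[1,1],v[0,1])))
to([.417,-.2531,.225],9.6)
E
python3 -m pendant '[[[31.6,4.5,0,0,0,0],[31.6,4.5,0,0,0,0],[0,0,0,0,0,0],[0,0,0,0,0,0],[0,0,0,0,0,0],[0,0,0,0,0,0]]]'
python3 -c "
from h import *
to([.417,-.2531,.222],9.6)"
```

```text
[  1.875   1.125  14.125   9.25  822.125] ((71.08949279785156, 46.481224060058594), (67.52533721923828, 116.04623413085938), 83.34557342529297)
171.09359642506286
tcp [ 0.4191 -0.318   0.2734] yaw_y 9.66 tilt 0.06 q [-0.78  0.21  1.6   0.    1.34 -0.95] t 6.5167
shift [64.3  8.9 48.4]
turn z 0.06
time_s: 7.02
tcp_pos: [0.418, -0.2565, 0.274]
ee_rot: [2.027, 2.398, -0.001]
ft_force: [-0.3, 0.0, -0.9]
gripper_width: 0.521
finger_force: 30.0
tcp [ 0.418  -0.2565  0.274 ] yaw_y 9.59 tilt 0.08 q [-0.69  0.15  1.67 -0.    1.32 -0.86] t 7.0167
shift [ 3.6 -0.4 52. ]
turn z -0.01
```

The slot is turned about 7° counter-clockwise from the tang, so I'll turn by that and go down.

```bash
python3 -m pendant '[[[3.6,-0.4,10,0,0,0],[0,0,20,0,0,-3],[0,0,20,0,0,-3.7],[0,0,0,0,0,0],[0,0,0,0,0,0],[0,0,0,0,0,0],[0,0,0,0,0,0]]]'
python3 -c "
from h import *
to([.417,-.2531,.210],16.3)"
```

```text
time_s: 7.6
tcp_pos: [0.4172, -0.2533, 0.2246]
ee_rot: [1.886, 2.51, -0.0]
ft_force: [-0.7, -0.3, -0.8]
gripper_width: 0.517
finger_force: 30.0
tcp [ 0.4172 -0.2533  0.2246] yaw_y 16.18 tilt 0.1 q [-0.69  0.19  1.74 -0.    1.2  -0.97] t 7.6
shift [ 0.2 -0.2 14.6]
turn z -0.12
```

Now the entry, with the force checked as it goes: first to 5 mm above the drive face.

```bash
python3 -m pendant '[[[0.2,-0.2,3,0,0,0],[0,0,3,0,0,0],[0,0,3,0,0,0],[0,0,3,0,0,0],[0,0,3,0,0,0],[0,0,3,0,0,0],[0,0,0,0,0,0],[0,0,0,0,0,0]]]'
python3 -c "
from h import *
to([.417,-.2531,.2012],16.3);s=env.sense();print(s['ft_force'],s['moment'])"
```

```text
time_s: 8.27
tcp_pos: [0.4164, -0.2522, 0.2055]
ee_rot: [-1.885, -2.513, -0.0]
ft_force: [0.8, 1.5, -2.1]
gripper_width: 0.517
finger_force: 30.0
tcp [ 0.4164 -0.2522  0.2055] yaw_y 16.26 tilt 0.02 q [-0.69  0.21  1.77  0.    1.16 -0.97] t 8.2667
shift [-1.   0.3  4.3]
turn z -0.04
[ 0.84903475  1.47753509 -2.0850379 ] [ 0.01945384 -0.19616205  0.01535394]
```

```bash
python3 -m pendant '[[[0,0,1.5,0,0,0],[0,0,1.5,0,0,0],[0,0,1.5,0,0,0],[0,0,1,0,0,0],[0,0,0,0,0,0],[0,0,0,0,0,0],[0,0,0,0,0,0]]]'
python3 -c "
from h import *
to([.417,-.2531,.2012],16.3);s=env.sense();print(s['ft_force'],s['moment'])"
```

```text
time_s: 8.85
tcp_pos: [0.4164, -0.2523, 0.2002]
ee_rot: [1.885, 2.513, 0.0]
ft_force: [0.2, 0.5, -0.9]
gripper_width: 0.521
finger_force: 30.0
tcp [ 0.4164 -0.2523  0.2002] yaw_y 16.26 tilt 0.0 q [-0.69  0.22  1.78  0.    1.14 -0.97] t 8.85
shift [-0.9  0.4 -1. ]
turn z -0.04
[ 0.18077785  0.51601201 -0.94896068] [ 0.01274068 -0.30226276  0.06240179]
```

```bash
python3 -m pendant '[[[-0.4,0.2,1,0,0,0],[0,0,1,0,0,0],[0,0,1,0,0,0],[0,0,0,0,0,0],[0,0,0,0,0,0]]]'
python3 -c "
from h import *
to([.417,-.2531,.1952],16.3);s=env.sense();print(s['ft_force'],s['moment'])"
```

```text
time_s: 9.27
tcp_pos: [0.4165, -0.2526, 0.1971]
ee_rot: [-1.885, -2.513, 0.0]
ft_force: [0.6, 0.8, -0.6]
gripper_width: 0.515
finger_force: 30.0
tcp [ 0.4165 -0.2526  0.1971] yaw_y 16.27 tilt 0.02 q [-0.69  0.22  1.78 -0.    1.14 -0.97] t 9.2667
shift [-0.6  0.3  1.9]
turn z -0.03
[ 0.57334115  0.7684749  -0.61713177] [-0.01379783 -0.12832072 -0.02950703]
```

No force 4 mm below the drive face, so the tang has dropped in. Next I'll press on toward the spring.

```bash
python3 -m pendant '[[[0,0,1,0,0,0],[0,0,1,0,0,0],[0,0,1,0,0,0],[0,0,1,0,0,0],[0,0,0,0,0,0],[0,0,0,0,0,0]]]'
python3 -c "
from h import *
to([.417,-.2531,.1832],16.3);s=env.sense();print(s['ft_force'],s['moment'])"
```

```text
time_s: 9.77
tcp_pos: [0.4165, -0.2526, 0.1931]
ee_rot: [-1.885, -2.513, 0.0]
ft_force: [-0.2, -0.2, -1.6]
gripper_width: 0.521
finger_force: 30.0
tcp [ 0.4165 -0.2526  0.1931] yaw_y 16.26 tilt 0.01 q [-0.69  0.23  1.78 -0.    1.13 -0.97] t 9.7667
shift [-0.6  0.3  9.9]
turn z -0.04
[-0.24118241 -0.15523788 -1.569152  ] [ 0.00344022 -0.0839436   0.01994835]
```

```bash
for i in 1; do python3 -m pendant '[[[0,0,1,0,0,0],[0,0,1,0,0,0],[0,0,0,0,0,0],[0,0,0,0,0,0]]]'; python3 -m pendant '[[[0,0,1,0,0,0],[0,0,1,0,0,0],[0,0,0,0,0,0],[0,0,0,0,0,0]]]'; done
python3 -c "
from h import *
to([.417,-.2531,.1832],16.3);s=env.sense();print(s['ft_force'],s['moment'])"
```

```text
time_s: 10.1
tcp_pos: [0.417, -0.2529, 0.1913]
ee_rot: [1.884, 2.513, 0.0]
ft_force: [0.6, -0.3, 0.0]
gripper_width: 0.519
finger_force: 30.0
time_s: 10.43
tcp_pos: [0.4174, -0.2528, 0.1893]
ee_rot: [1.884, 2.512, 0.001]
ft_force: [5.3, -0.4, -1.1]
gripper_width: 0.522
finger_force: 30.0
tcp [ 0.4174 -0.2528  0.1893] yaw_y 16.26 tilt 0.09 q [-0.69  0.23  1.79  0.    1.12 -0.97] t 10.4333
shift [-0.1 -0.4  6.1]
turn z -0.04
[ 5.28453456 -0.44080209 -1.05775669] [ 0.00736177 -0.93385001  0.01449118]
```

```bash
python3 -m pendant '[[[0,0,1,0,0,0],[0,0,1,0,0,0],[0,0,0,0,0,0]]]'; python3 -m pendant '[[[0,0,1,0,0,0],[0,0,1,0,0,0],[0,0,0,0,0,0],[0,0,0,0,0,0]]]'
python3 -c "
from h import *
to([.417,-.2531,.1832],16.3);s=env.sense();print(s['ft_force'],s['moment'],s['gripper_width'])"
```

```text
time_s: 10.68
tcp_pos: [0.4165, -0.2527, 0.1868]
ee_rot: [-1.885, -2.513, 0.001]
ft_force: [4.7, -1.2, -2.5]
gripper_width: 0.519
finger_force: 30.0
time_s: 11.02
tcp_pos: [0.4162, -0.2523, 0.1845]
ee_rot: [-1.884, -2.512, -0.0]
ft_force: [4.7, -0.6, -7.4]
gripper_width: 0.516
finger_force: 30.0
tcp [ 0.4162 -0.2523  0.1845] yaw_y 16.26 tilt 0.07 q [-0.69  0.24  1.8   0.    1.11 -0.97] t 11.0167
shift [-1.   0.5  1.3]
turn z -0.04
[ 4.66810734 -0.62125159 -7.39238939] [-0.1101766  -1.05861198 -0.01141811] 0.5157277694830379
```

```bash
python3 -m pendant '[[[0,0,1,0,0,0],[0,0,0.5,0,0,0],[0,0,0,0,0,0],[0,0,0,0,0,0]]]'; python3 -m pendant '[[[0,0,1,0,0,0],[0,0,0,0,0,0],[0,0,0,0,0,0]]]'
python3 -c "
from h import *
to([.417,-.2531,.1832],16.3);s=env.sense();print(s['ft_force'],s['moment'],s['gripper_width'])"
```

```text
time_s: 11.35
tcp_pos: [0.4164, -0.2527, 0.1835]
ee_rot: [-1.885, -2.513, 0.001]
ft_force: [3.1, -0.8, -4.0]
gripper_width: 0.52
finger_force: 30.0
time_s: 11.6
tcp_pos: [0.4165, -0.2528, 0.1832]
ee_rot: [1.885, 2.513, -0.001]
ft_force: [1.1, 1.0, 3.7]
gripper_width: 0.519
finger_force: 30.0
tcp [ 0.4165 -0.2528  0.1832] yaw_y 16.28 tilt 0.03 q [-0.69  0.24  1.8  -0.    1.1  -0.97] t 11.6
shift [-0.4  0.4  0. ]
turn z -0.02
[1.13901969 1.02109495 3.66333126] [ 0.12005958 -0.23964298 -0.03203642] 0.5192485913085627
```

The spring's side force has vanished and the collar is landing at the expected 0.1832. One light extra press to confirm.

```bash
python3 -m pendant '[[[0,0,0.6,0,0,0],[0,0,0.6,0,0,0],[0,0,0,0,0,0],[0,0,0,0,0,0]]]'; python3 -m pendant '[[[0,0,0,0,0,0],[0,0,0,0,0,0]]]'
python3 -c "
from h import *
to([.417,-.2531,.1832],16.3);s=env.sense();print(s['ft_force'],s['moment'],s['gripper_width'])"
```

```text
time_s: 11.93
tcp_pos: [0.4165, -0.2529, 0.1832]
ee_rot: [1.884, 2.513, -0.001]
ft_force: [-2.6, 2.2, 15.9]
gripper_width: 0.519
finger_force: 30.0
time_s: 12.1
tcp_pos: [0.4165, -0.2529, 0.1832]
ee_rot: [1.884, 2.513, -0.001]
ft_force: [-2.7, 2.3, 16.1]
gripper_width: 0.519
finger_force: 30.0
tcp [ 0.4165 -0.2529  0.1832] yaw_y 16.28 tilt 0.06 q [-0.69  0.24  1.8  -0.    1.1  -0.97] t 12.1
shift [-0.3  0.4 -0. ]
turn z -0.02
[-2.68096573  2.32566583 16.0828239 ] [ 4.25751499e-01  3.49531820e-01 -2.41101400e-04] 0.5185815793961448
```

It's on a hard stop. I'll take the load off, open, and withdraw straight up.

```bash
python3 -m pendant '[[[0,0,-1.5,0,0,0],[0,0,0,0,0,0]]]'; python3 -m pendant '[[[0,0,0,0,0,0],[0,0,0,0,0,0],[0,0,0,0,0,0],[0,0,0,0,0,0],[0,0,0,0,0,0],[0,0,0,0,0,0],[0,0,0,0,0,0],[0,0,0,0,0,0]]]' 0;  python3 -m pendant '[[[0,0,-5,0,0,0],[0,0,-15,0,0,0],[0,0,-25,0,0,0],[0,0,-25,0,0,0],[0,0,-25,0,0,0],[0,0,-20,0,0,0],[-35,0,0,0,0,0],[-35,0,0,0,0,0]]]';python3 -m pendant '[[[0,0,0,0,0,0],[0,0,0,0,0,0]]]'
python3 - <<'E'
from h import *
im,c=snap("wrist","pics/w4.png");snap("side","pics/side4.png")
a=cv2.imread("pics/w4.png")[60:260,190:390];b=cv2.imread("pics/side4.png")[125:205,264:324]
o=np.zeros((600,800,3),np.uint8);o[:400,:400]=cv2.resize(a,(400,400),interpolation=cv2.INTER_CUBIC);o[:533,400:]=cv2.resize(b,(400,533),interpolation=cv2.INTER_CUBIC)
cv2.imwrite("pics/end.png",np.clip(o*1.4,0,255).astype(np.uint8));to(None)
E
```

```text
time_s: 12.27
tcp_pos: [0.4165, -0.2528, 0.1832]
ee_rot: [1.885, 2.513, -0.001]
ft_force: [1.1, -0.7, 4.7]
gripper_width: 0.518
finger_force: 30.0
time_s: 12.93
tcp_pos: [0.4166, -0.2527, 0.183]
ee_rot: [-1.885, -2.513, 0.0]
ft_force: [-0.2, 0.3, -1.1]
gripper_width: 0.997
finger_force: 0.0
time_s: 13.6
tcp_pos: [0.437, -0.3201, 0.3008]
ee_rot: [1.879, 2.512, -0.0]
ft_force: [-0.5, 0.2, 0.2]
gripper_width: 0.999
finger_force: 0.0
time_s: 13.77
tcp_pos: [0.4365, -0.3212, 0.2981]
ee_rot: [1.887, 2.512, -0.0]
ft_force: [-0.6, 0.7, -0.1]
gripper_width: 1.0
finger_force: 0.0
tcp [ 0.4357 -0.3191  0.2977] yaw_y 16.25 tilt 0.09 q [-0.76  0.21  1.53  0.    1.4  -1.04] t 13.8667
```

View pics/end.png

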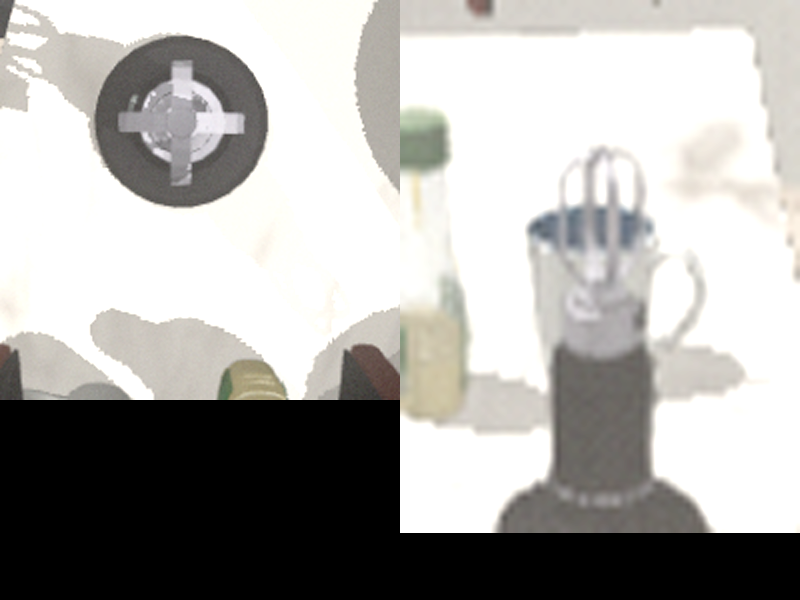

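The beater stands upright on the neck, crown at crop (182,122), with its collar flush in the side view. The gripper is clear of it, so I'm handing in.

```bash
python3 -c "
from plant import env
print(env.finish_job())"
```

```text
the job is handed in; nothing more can be done
None
```

The cage beater is fitted to the whisk and the job is handed in: the tang dropped into the drive without forcing, the collar sits flush on the neck, and the gripper is clear. That the spring snapped into the groove I judged by feel only, from its side push vanishing as the collar landed; I did no pull test.

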